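# Clamp the frame blanks in the screw press and start its timer

## Task

Take the loose wedge off the bed of the green screw press and lay it on the bench, then stand every frame blank on the bed, tongue up, side by side between the two jaws and lined up with them. Wind the tension wheel clockwise until the jaw has closed the blanks up and the resistance is firm, with the pointer inside the pale band and never wound hard against the end of its spring, and leave it so. Then start the timer with its two-stage button: press to the halfway stop, hold it there for a good second, and only then push it fully down and let go; do not knock the other things on the bench about.

Things in the scene. Friction and masses are not known exactly. Their poses are not given: they have to be found in the camera images.
- press: green screw press fixed to the bench: bed 110 wide (x) x 372 long (y) x 30 mm high. Origin on the bench top under the middle of the fixed jaw's face; press +y runs from there along the bed to the moving jaw and the wheel, z up. Fixed jaw: 66 wide, top 70 mm above the bench, face at y = 0, back at y = -36. A gear head at y = 235 to 315 mm carries the wheel
- bed_middle (a point): point on the centre line of the bed's top face (30 mm above the bench), 80 mm (press +y) from the fixed jaw's face: the middle of the fully open press
- carriage (a joint): how far the screw has advanced the carriage of the moving jaw toward the fixed jaw, m, 0 (fully open) to 0.125; 20 mm per full turn of the wheel
- pad (a joint): spring compression of the moving jaw's face against its carriage, m, 0 (nothing clamped) to 0.020 (bottomed out). It pushes 25 N as soon as the jaw bears, then 4 N more per mm. A dark pointer on the jaw slides over the carriage: its tip is inside the carriage's 7 mm pale band from 0.006 to 0.013 = firm. The screw holds when let go
- pad_face (a point): centre of the steel face of the moving jaw (60 wide x 36 mm high), 52 mm above the bench; press y = 160 mm when fully open. Behind it rides a carriage 62 mm wide, 75 mm above the bench, reaching 65 mm behind the face
- wheel (a joint): tension wheel angle, rad: level disc handwheel of 128 mm diameter on a vertical axis; grows as it turns clockwise seen from above, which closes the jaw; 0 to 39, starts at 0 to 2.5. Friction is 0.33 N m (6.6 N at the handle); with the spring firm it takes 0.49 to 0.58 N m (10 to 12 N at the handle)
- wheel_centre (a point): on the wheel's axis, at the height of the disc's top face (108 mm above the bench)
- handle_top (a point): top centre of the wheel's upright black crank handle, 156 mm above the bench: a cylinder of 20 mm diameter and 46 mm height that spins freely on its pin, 50 mm from the wheel's axis
- timer: grey timer box fixed to the bench, 80 x 80 x 40 mm high, origin under its middle; the two-stage push button stands on its top
- button_top (a point): middle of the top face of the round black button (36 mm diameter), 64 mm above the bench when released; it is pressed straight down
- button (a joint): first stage of the button, m: 0 released, 0.006 at the halfway stop; 1 N at the start, 3 N at the stop
- second_stage (a joint): second stage of the button, m: stays 0 until the force passes 8 N (the halfway stop), 0.006 fully down at 11 N; total travel 12 mm. Both stages spring back
- blank_0: frame blank of pale wood (2 to 4 are present, all alike): base 56 long (x) x 32 wide (y) x 24 mm high, with a 16 mm wide, 9 mm high tongue along the middle of its top (33 mm high in all); origin under its middle, z up. It goes in with its 56 mm length across the bed, so that the 32 mm widths add up between the jaws; any order
- blank_1: frame blank of pale wood (2 to 4 are present, all alike): base 56 long (x) x 32 wide (y) x 24 mm high, with a 16 mm wide, 9 mm high tongue along the middle of its top (33 mm high in all); origin under its middle, z up. It goes in with its 56 mm length across the bed, so that the 32 mm widths add up between the jaws; any order
- blank_2: frame blank of pale wood (2 to 4 are present, all alike): base 56 long (x) x 32 wide (y) x 24 mm high, with a 16 mm wide, 9 mm high tongue along the middle of its top (33 mm high in all); origin under its middle, z up. It goes in with its 56 mm length across the bed, so that the 32 mm widths add up between the jaws; any order
- blank_3: frame blank of pale wood (2 to 4 are present, all alike): base 56 long (x) x 32 wide (y) x 24 mm high, with a 16 mm wide, 9 mm high tongue along the middle of its top (33 mm high in all); origin under its middle, z up. It goes in with its 56 mm length across the bed, so that the 32 mm widths add up between the jaws; any order
- wedge: loose wooden wedge, 28 (x) x 90 (y) x 18 mm at its thick end, left lying on the press bed roughly along it; origin under its middle
- toggle_lever (a point): top of the upright red lever of a toggle clamp that is part of the bench, 153 mm above it: keep the gripper clear of it
- stop_arm (a point): red tip, 68 mm above the bench, of the flip stop's arm on the rail behind the press (24 mm wide): keep the fingers clear of it
- comb_offcut: bystander: comb-jointed wooden test piece, 50 x 100 x 45 mm, origin under its middle
- spacer_ring: bystander: pale steel spacer ring, 60 mm diameter, 20 mm high, origin under its middle
Things that resemble listed ones, but are neither listed nor needed, are in the scene too. What is shaped like the blank_3 but orange is not meant.

How it is judged:
On the way, in this order (a step that is already met when the one before it is completed fails the run):
1. wedge off the bed, all blanks between the jaws and the jaw wound to the firm band (x of blank_0 in the frame of press between -0.012 and 0.012 m and y of blank_0 in the frame of press between 0 and 0.16 m and z of blank_0 in the frame of press between 0.025 and 0.036 m and angle between each of blank_0, blank_1, blank_2, blank_3's own z axis and vertical below 0.12 rad and angle between the x axis of each of blank_0, blank_1, blank_2, blank_3 and the x axis of press, either way round below 0.15 rad and x of blank_1 in the frame of press between -0.012 and 0.012 m and y of blank_1 in the frame of press between 0 and 0.16 m and z of blank_1 in the frame of press between 0.025 and 0.036 m and x of blank_2 in the frame of press between -0.012 and 0.012 m and y of blank_2 in the frame of press between 0 and 0.16 m and z of blank_2 in the frame of press between 0.025 and 0.036 m and x of blank_3 in the frame of press between -0.012 and 0.012 m and y of blank_3 in the frame of press between 0 and 0.16 m and z of blank_3 in the frame of press between 0.025 and 0.036 m and height (world z) of wedge between -0.005 and 0.012 m and value of joint pad between 0.006 and 0.013 m), for 0.3 s.
2. button held at its halfway stop for half a second (value of joint button above 0.0045 m and value of joint second_stage below 0.0025 m), for 0.5 s.
3. button fully down (value of joint second_stage above 0.0045 m), for 0.05 s.
At the end, for the whole second after the job is handed in: the wedge lies on the bench; every blank stands tongue up on the bed between the jaws, within 12 mm of the press's centre line and square to it within 0.15 rad; the jaw spring is compressed 6 to 13 mm (pointer in the pale band); the button is released; all at rest (all of step 1 and value of joint each of button, second_stage below 0.0015 m and linear speed of each of wedge, blank_0, blank_1, blank_2, blank_3 below 0.02 m/s); the robot touches nothing.
It fails at once if the jaw's spring is wound hard to its end (value of joint pad above 0.018 m).
It fails at once if a bystander is knocked more than 5 cm (distance of any of comb_offcut, spacer_ring from where it was at the start of the episode above 0.05 m).
Of blank_0, blank_1, blank_2, blank_3 only 2 to 4 are there at a start; the rules pass over those that are not, and their reading is None.
At some moment in a run one of blank_0, blank_1, blank_2, blank_3, wedge may be knocked a few centimetres aside while the robot is not near it.
Once in a run the grip may slacken for a moment while it holds something.
It also fails if it takes over 200 s, if anything falls off the work surface, if the arm or the gripper's body presses on something with over 40 N, if the wrist force passes 120 N, or if a joint passes its speed limit or range.

## Robot

A 6-joint arm with a two-finger parallel gripper is mounted at the origin on a cart in front of the work surface, level with it; the furniture and walls round the work are solid. World frame = base frame: x ahead of the robot, y to its left, z up, the work surface at z = 0. Lengths are in m, angles in rad, forces in N, time in s.
With the tool pointing down it reaches from about 0.3 to 0.775 m from the base axis. Payload 14.6 kg.
Tool frame: the origin (TCP) lies at the very end of the fingers, on their centre line; the grasp point (between the pads) lies 19 mm behind it; z points along the fingers, y is the line along which they close (so a half turn about z gives the same grasp; the last joint's range is limited). The gripper opens to 94 mm and grips with 3 to 60 N. Pads are 16 mm wide; open, the fingers measure 119 mm over their backs; the gripper's body (75 mm by 177 mm) begins 78 mm behind the grasp point.
Start: joints at [1.153, 0.3, 1.521, -0, 1.321, -0.067], TCP at [0.189, 0.516, 0.205] pointing down, gripper open.
Joint ranges: [-3.03, 3.03], [-0.79, 2.21], [0.23, 2.52], [-1.04, 4.18], [0, 3.07], [-2.55, 2.55]. Speed limits (rad/s): [2.22, 2.22, 2.57, 3.14, 3.14, 3.14].

## Interface

Orientations are given as [roll, pitch, yaw] about the fixed x, y, z axes, in that order (R = Rz(yaw) Ry(pitch) Rx(roll)).
In Python, from station import ctrl, cams gives the robot as it stands. The module is installed in compiled form; this text tells all that it offers.
- The arm moves only by the tool arm_command, never from a script. Its argument "plan" is a list that holds one entry, the list of rows, each a list of 7 numbers: the shift along the tool's x, y, z in normalised numbers (1 is 750 mm), then the turn, a rotation vector about the tool's x, y, z in shares of pi/2 rad (1.0 is pi/2 rad), then the closure, from -1 (fully open) to 1 (shut). A call has 1 to 12 rows; each row is the pose to reach, as a shift and turn from the pose commanded when the call began, along the tool's axes at that moment; what a row does not reach only later rows make up. A row lasts 1/10 s, in which the tool goes at most 50 mm and 8.59 degrees, less where a joint would pass 70% of its speed; a pose out of reach is approached as far as the arm can. A shift or turn number past 1, either way, is cut back to 1. A call with a gripper value outside its range is refused whole. The fingers move at their own pace and stop on an object; "squeeze" is the grip in N (left out, the last holds). Time passes only in rows, so rows that repeat a pose let the fingers close. It gives the time, the measured TCP pose, the force, the opening and the grip force at its end, in the units of the state.
- ctrl.get_obs(): the state, without advancing time (a new reading comes with each control period).
- cams.camera(name): name is "scene" or "top"; returns (picture, depth): 480x640x3 uint8, blue, green, red; 480x640 float32, m along the optical axis (not along the pixel's ray), 0 where there is no reading.
- cams.camera_info(name): a dict with "fx", "fy", "cx", "cy" (pixels), "world_to_cam" (4x4, takes a point from world to camera coordinates). Camera axes: x right, y down, z forward; pixel columns grow to the right and rows downward; lengths in m; the calibration is good to about 2 mm. A picture is of the moment at which its call begins. camera_info takes no time and is no camera call.
- ctrl.hand_in(): hands the job in; it is judged then, once.
The state is a dict: "time_s": time; "qpos": joint angles; "joint_vel": joint speeds; "tau": joint torques, N m; "ee_pos": TCP position; "eef_rot": TCP orientation; "force": force on the tool from outside, world axes, zero at the start; "moment": the same for the moment, N m; "grip_width": finger opening in m; "grip_force": force on a finger pad.
Only numpy, scipy, OpenCV 4.12 (cv2) and the standard library are available. Lean on these libraries where they do the work, as an engineer would, in place of code of your own. Each camera call takes 0.05 s, during which the arm holds its last target. There are 200 camera calls.

## Working session

There is one attempt and no reset: what is moved stays moved. The work goes in short steps, Python scripts to look and compute and a tool call to move; the robot and the scene stay as the last step left them, time stands still between calls to the robot, and variables do not carry over. Pictures are saved under pics/ and viewed, at most 14 in all, crops included, and the job is handed in when it is done.

Besides the shell and the picture viewer there is one more tool, called after ">>>" as name([rows], argument=value, ...), one row to a line, values as JSON. arm_command: Moves the arm, as the interface text tells. Its arguments: {"type":"object","properties":{"plan":{"type":"array"},"squeeze":{"type":"number"}},"required":["plan"]}

```bash
mkdir -p pics; cat > h.py <<'E'
import numpy as np, cv2
from station import ctrl, cams
from scipy.spatial.transform import Rotation as R
def shot(n,f=None):
    im,d=cams.camera(n)
    if f: cv2.imwrite('pics/'+f,im)
    return im,d
def ray(n,u,v,z):
    c=cams.camera_info(n);T=np.linalg.inv(np.array(c['world_to_cam']))
    d=T[:3,:3]@np.array([(u-c['cx'])/c['fx'],(v-c['cy'])/c['fy'],1]);o=T[:3,3]
    return o+d*(z-o[2])/d[2]
def cloud(n,d):
    c=cams.camera_info(n);T=np.linalg.inv(np.array(c['world_to_cam']))
    v,u=np.mgrid[:480,:640];p=np.stack([(u-c['cx'])/c['fx']*d,(v-c['cy'])/c['fy']*d,d],-1)
    return p@T[:3,:3].T+T[:3,3]
def pix(n,p):
    c=cams.camera_info(n);q=np.array(c['world_to_cam'])@np.append(p,1)
    return q[0]/q[2]*c['fx']+c['cx'],q[1]/q[2]*c['fy']+c['cy']
def go(x,y,z,yaw):
    "shift/turn in tool axes from current measured pose to pointing-down pose with tool y at world angle yaw"
    o=ctrl.get_obs();print(o['ee_pos'],o['eef_rot'])
E
python3 - <<'E'
from h import *
print(ctrl.get_obs())
for n in('top','scene'):
    im,d=shot(n,n+'0.png');c=cams.camera_info(n);print(n,c['fx'],np.linalg.inv(np.array(c['world_to_cam']))[:3].round(3).tolist(),(d>0).mean())
E
```

```text
{'time_s': 0.0, 'qpos': array([ 1.15337710e+00,  3.00437142e-01,  1.52158226e+00,  6.68406849e-06,
        1.32068579e+00, -6.65915820e-02]), 'joint_vel': array([-0.00011396, -0.00187654,  0.00028445, -0.00032943,  0.00021313,
        0.00117694]), 'tau': array([ 1.77947327e-04, -5.31790280e+01, -3.52749324e+01,  7.08754733e-02,
        2.42581952e-02, -9.21481796e-05]), 'ee_pos': array([0.18891279, 0.51626248, 0.20490445]), 'eef_rot': array([-3.14048301e+00, -8.04907380e-05,  2.79076331e+00]), 'force': array([ 0.35660697, -0.3580804 , -0.0182451 ]), 'moment': array([-0.02146804, -0.06507174, -0.00641466]), 'grip_force': 0.0, 'grip_width': 0.09408617817772255}
top 444.7849104361747 [[-0.019, -0.999, 0.032, 0.478], [-1.0, 0.019, 0.01, -0.151], [-0.011, -0.032, -0.999, 1.123]] 0.995830078125
scene 532.9264104078583 [[0.79, -0.365, 0.493, 0.005], [-0.613, -0.495, 0.616, -0.786], [0.019, -0.789, -0.614, 0.792]] 0.993193359375
```

View pics/top0.png

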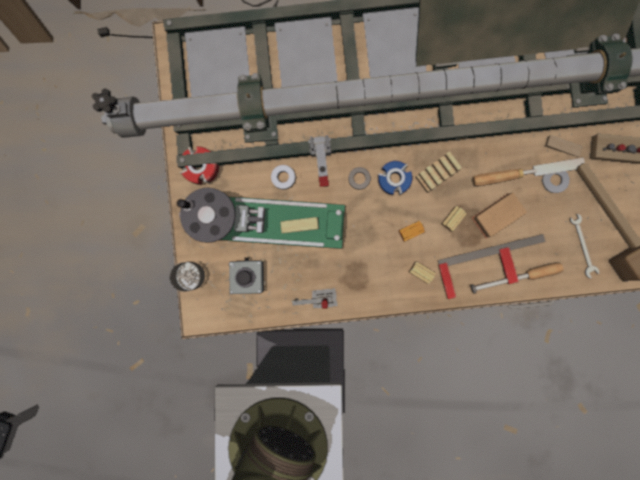

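View pics/scene0.png

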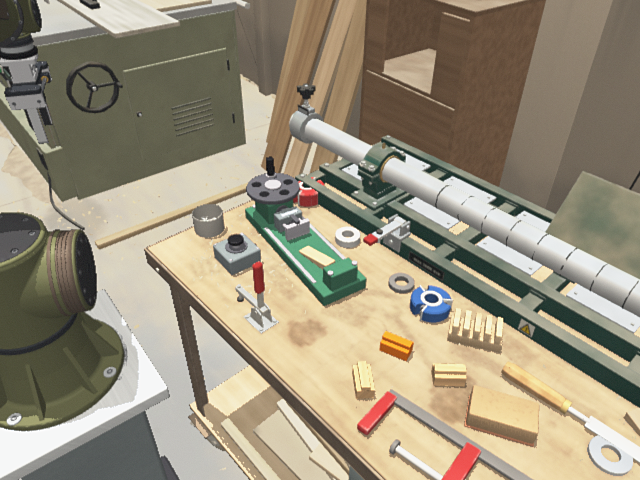

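```bash
python3 - <<'E'
from h import *
im=cv2.imread('pics/top0.png')
a=cv2.resize(im[180:260,170:350],None,fx=4.4,fy=4.4,interpolation=cv2.INTER_CUBIC)
b=cv2.resize(im[190:290,380:480],None,fx=2.4,fy=2.4,interpolation=cv2.INTER_CUBIC)
s=cv2.imread('pics/scene0.png')
b2=cv2.resize(s[320:440,340:560],None,fx=2,fy=2)
o=np.zeros((a.shape[0]+240,800,3),np.uint8);o[:a.shape[0],:a.shape[1]]=a;o[a.shape[0]:,:240]=b;o[a.shape[0]:,260:700]=b2
cv2.imwrite('pics/c1.png',o)
im,d=shot('top');P=cloud('top',d)
np.save('P0.npy',P);
hsv=cv2.cvtColor(im,cv2.COLOR_BGR2HSV)
g=cv2.inRange(hsv,(60,100,40),(90,255,255));g[:180]=0;g[265:]=0;g[:,:170]=0;g[:,360:]=0
bed=(g>0)&(abs(P[...,2]-.03)<.006)
q=P[bed];print('bed',len(q),q[:,:2].min(0),q[:,:2].max(0),np.median(q[:,2]))
print(cv2.minAreaRect(q[:,:2].astype(np.float32)*1000))
j=(g>0)&(abs(P[...,2]-.07)<.006);q=P[j];print('jaw',len(q),q[:,:2].min(0),q[:,:2].max(0),cv2.minAreaRect(q[:,:2].astype(np.float32)*1000))
print(P[215,207],P[203,183],P[277,245],P[224,300], 'bench z',np.median(P[300,350:420,2]))
# pale yellow things
for nm,(u0,u1,v0,v1) in dict(b0=(405,442,255,290),b1=(438,472,200,236),wedge=(270,325,212,238)).items():
    z0=.03 if nm=='wedge' else 0
    p=P[v0:v1,u0:u1].reshape(-1,3)
    for lo,hi in((.005,.05),(.027,.05)):
        m=(p[:,2]>z0+lo)&(p[:,2]<z0+hi);q=p[m]
        if len(q)>5:print(nm,lo,len(q),cv2.minAreaRect(q[:,:2].astype(np.float32)*1000),q[:,2].max())
E
```

```text
bed 3 [ 0.51541781 -0.14295066] [0.5920917  0.06112054] 0.029059416772009516
((556.1702270507812, -43.181053161621094), (204.5255126953125, 68.03131103515625), 86.18035888671875)Traceback (most recent call last):
  File "<stdin>", line 16, in <module>
    return umr_minimum(a, axis, None, out, keepdims, initial, where)
ValueError: zero-size array to reduction operation minimum which has no identity
```

View pics/c1.png

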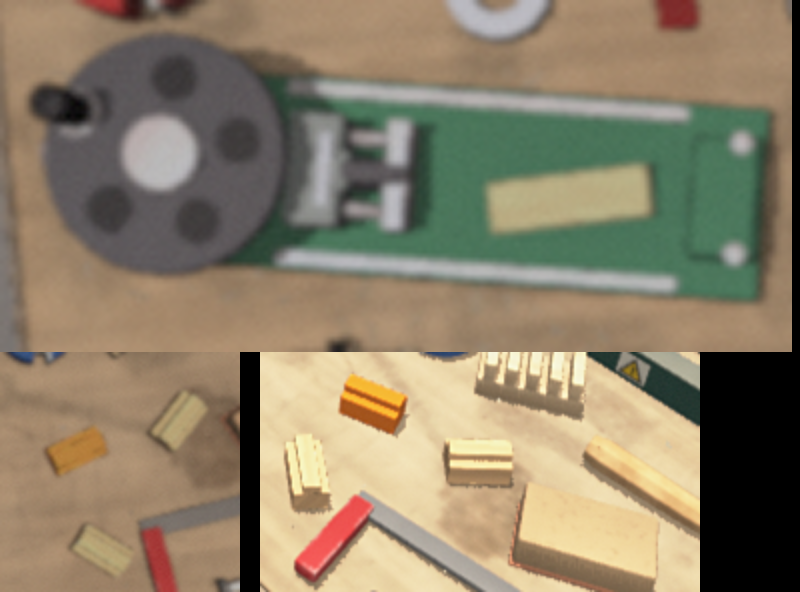

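Candidates for a blank, in top view pixels: pale tongued blocks at (423,272) and (455,217), which match. I rule out the orange one at (412,231), the plain block at (500,214) and the comb piece at (438,172). The wedge is on the bed at about (299,225). The moving jaw is at (261,219), the wheel handle at (184,204) and the timer button at (245,277).

```bash
python3 - <<'E'
from h import *
im=cv2.imread('pics/top0.png');P=np.load('P0.npy')
for n,(v,u) in dict(bench=(300,400),bed=(235,310),bed2=(238,280),jaw=(226,334),wheel=(215,207),wedge=(225,299),btn=(277,245),tbox=(265,240),b0=(272,423)).items():
    print(n,P[v-1:v+2,u-1:u+2].reshape(-1,3).mean(0).round(4),P[v-1:v+2,u-1:u+2,2].std().round(4))
hsv=cv2.cvtColor(im,cv2.COLOR_BGR2HSV)
print(hsv[235,310],hsv[225,299],hsv[272,423],hsv[217,455],hsv[300,400],hsv[226,334])
g=cv2.inRange(hsv,(50,80,30),(95,255,255));g[:195]=0;g[255:]=0;g[:,:235]=0;g[:,350:]=0
g=cv2.morphologyEx(g,cv2.MORPH_CLOSE,np.ones((9,9)))
c=max(cv2.findContours(g,0,1)[0],key=cv2.contourArea)[:,0].astype(float)
q=np.array([ray('top',u,v,.03) for u,v in c])[:,:2].astype(np.float32)*1000
print('bed',cv2.minAreaRect(q)); print(pix('top',[.5,0,.03]))
r=cv2.inRange(hsv,(18,70,90),(35,255,255))
for nm,(u0,u1,v0,v1),z in (('b0',(405,442,255,290),.024),('b1',(438,472,200,236),.024),('w',(270,325,212,238),.045)):
    print(nm,np.median(hsv[v0:v1,u0:u1].reshape(-1,3),axis=0))
    g0=im[v0:v1,u0:u1].astype(int);s=(g0[...,1]-g0[...,2]); 
    m=np.zeros(im.shape[:2],np.uint8);
    # lighter+yellower than surroundings
    m[v0:v1,u0:u1]=((hsv[v0:v1,u0:u1,0]>=20)&(hsv[v0:v1,u0:u1,0]<=34)&(hsv[v0:v1,u0:u1,2]>120)&(hsv[v0:v1,u0:u1,1]>50))*255
    c=max(cv2.findContours(m,0,1)[0],key=cv2.contourArea)[:,0].astype(float)
    q=np.array([ray('top',u,v,z) for u,v in c])[:,:2].astype(np.float32)*1000
    print(nm,len(c),cv2.minAreaRect(q))
E
```

```text
bench [ 0.3598 -0.3108 -0.0011] 0.0026
bed [ 0.5263 -0.089   0.03  ] 0.0019
bed2 [ 0.5203 -0.015   0.0303] 0.002
jaw [ 0.5449 -0.1486  0.0684] 0.0017
wheel [0.5728 0.1408 0.1131] 0.0014
wedge [ 0.543  -0.0732  0.1606] 0.3403
btn [0.4276 0.0657 0.0636] 0.0014
tbox [0.4559 0.0825 0.0392] 0.0025
b0 [ 0.4305 -0.3637  0.0325] 0.0016
[ 71  95 116] [ 22  75 186] [ 21  95 183] [ 21  93 183] [ 15  86 164] [ 72  94 120]
bed ((559.2452392578125, -38.38932800292969), (262.6969909667969, 102.76375579833984), 84.16534423828125)
(np.float64(274.0444692220027), np.float64(246.34222013949497))
b0 [ 15.  89. 158.]
b0 62 ((428.9176025390625, -364.0758361816406), (55.0499382019043, 29.39436912536621), 55.162811279296875)
b1 [ 15.  89. 153.]
b1 67 ((563.1110229492188, -445.5868835449219), (27.935659408569336, 57.78136444091797), 54.997283935546875)
w [ 71.  91. 118.]
w 90 ((550.8935546875, -63.622802734375), (28.08485221862793, 89.52314758300781), 6.02739953994751)
```

```bash
python3 - <<'E'
from h import *
f=lambda x,y,z:ray('top',170+x/4.4-.4,180+y/4.4-.4,z)[:2]
ang=lambda a,b:np.degrees(np.arctan2(*(a-b)[::-1]))
A,B=f(292,88,.032),f(690,113,.032);C,D=f(279,257,.032),f(676,284,.032)
print('rails',A,B,C,D,ang(A,B),ang(C,D))
print('jawface',f(693,132,.07),f(688,257,.07),'bedend',f(770,110,.03),f(757,297,.03))
print('wheel hub',f(158,152,.112),'handle',f(52,103,.156))
im=cv2.imread('pics/top0.png');P=np.load('P0.npy')
hsv=cv2.cvtColor(im,cv2.COLOR_BGR2HSV)
g=cv2.inRange(hsv,(50,60,30),(95,255,255))
up=[];lo=[]
for u in range(262,340):
    col=np.where(g[195:255,u])[0]+195
    up.append(ray('top',u,col.min()-.5,.03));lo.append(ray('top',u,col.max()+.5,.03))
for e in(up,lo):
    e=np.array(e);k=np.polyfit(e[:,1],e[:,0],1);r=e[:,0]-np.polyval(k,e[:,1]);e=e[abs(r)<.003];k=np.polyfit(e[:,1],e[:,0],1);print(k,len(e),'dir deg',90-np.degrees(np.arctan(k[0])))
m=(P[...,2]>.055)&(P[...,2]<.085);m[:200]=0;m[260:]=0;m[:,:322]=0;m[:,350:]=0
q=P[m][:,:2].astype(np.float32)*1000;print('jaw',len(q),cv2.minAreaRect(q))
m=(P[...,2]>.1)&(P[...,2]<.12);m[:185]=0;m[250:]=0;m[:,:170]=0;m[:,245:]=0
q=P[m][:,:2].astype(np.float32)*1000;print('wheel',len(q),cv2.minEnclosingCircle(q))
m=(P[...,2]>.145)&(P[...,2]<.17);m[:185]=0;m[250:]=0;m[:,:170]=0;m[:,245:]=0
q=P[m];print('handle',len(q),q.mean(0))
m=(P[...,2]>.055)&(P[...,2]<.075);m[:255]=0;m[300:]=0;m[:,:225]=0;m[:,268:]=0
q=P[m];print('btn',len(q),q.mean(0),cv2.minEnclosingCircle(q[:,:2].astype(np.float32)*1000))
# obstacles: lever tops
for n,(u0,u1,v0,v1) in dict(toggle=(310,345,285,312),stop=(305,335,130,190)).items():
    p=P[v0:v1,u0:u1].reshape(-1,3);q=p[p[:,2]>.05];print(n,q.min(0),q.max(0))
E
```

```text
rails [0.61704306 0.09214043] [ 0.59859042 -0.13078182] [0.52235472 0.10052795] [ 0.50309128 -0.12123222] 85.2680659099314 85.03540356482569
jawface [ 0.5840921  -0.13291468] [ 0.51665386 -0.1289903 ] bedend [ 0.59961369 -0.17558417] [ 0.49502826 -0.16628358]
wheel hub [0.57490538 0.14446775] handle [0.59617746 0.18427898]
[0.07520944 0.60317613] 47 dir deg 85.6989141481294
[0.09543737 0.52029436] 41 dir deg 84.5483529804676
jaw 423 ((548.8604736328125, -147.79769897460938), (35.76570510864258, 69.28001403808594), 84.78939056396484)
wheel 2345 ((574.8465576171875, 143.6289825439453), 64.1810531616211)
handle 75 [0.5968304  0.18641297 0.15415498]
btn 174 [0.42668191 0.07088518 0.06302645] ((426.93438720703125, 71.36992645263672), 17.782821655273438)
toggle [ 0.36132982 -0.15091281  0.08651006] [ 0.47846016 -0.11624321  1.12314002]
stop [ 0.47846016 -0.15091281  0.05004692] [ 0.76202923 -0.09068403  1.12314002]
```

```bash
cat >> h.py <<'E'
O=np.array([.5506,-.130]);A=np.radians(-5)
def pr(x,y): return O+x*np.array([np.cos(A),np.sin(A)])+y*np.array([-np.sin(A),np.cos(A)])
def go(x,y,z,phi):
    o=ctrl.get_obs();Rt=R.from_euler('xyz',o['eef_rot']);p=o['ee_pos']
    b=np.degrees(o['eef_rot'][2])-90
    phi=b+((phi-b+90)%180-90)
    T=R.from_euler('xyz',[np.pi,0,np.radians(phi+90)])
    s=Rt.inv().apply(np.array([x,y,z])-p)*1000;r=(Rt.inv()*T).as_rotvec()
    print('shift',s.round(1),'turn',r.round(3),'rows>=',max(np.linalg.norm(s)/50,np.degrees(np.linalg.norm(r))/8.59).round(1),'| at',p.round(4),'phi',b.round(1),'q6',o['qpos'][5].round(2),'w',round(o['grip_width'],4),'F',o['force'].round(1))
E
python3 - <<'E'
from h import *
P=np.load('P0.npy')
for t in np.linspace(-.04,.04,9):
    c=np.array([.5509,-.0636])+t*np.array([np.cos(np.radians(96)),np.sin(np.radians(96))])
    u,v=map(round,pix('top',[*c,.042]));print(round(t,3),(u,v),np.median(P[v-2:v+3,u-2:u+3,2]).round(4))
go(.5509,-.0636,.205,6)
E
```

```text
-0.04 (315, 223) 0.0462
-0.03 (311, 223) 0.0449
-0.02 (307, 224) 0.0438
-0.01 (303, 224) 0.0423
0.0 (299, 225) 0.041
0.01 (295, 225) 0.0396
0.02 (291, 226) 0.0379
0.03 (287, 226) 0.0365
0.04 (283, 227) 0.0356
shift [-5.392e+02 -4.202e+02  3.000e-01] turn [-1.000e-03  0.000e+00  1.115e+00] rows>= 13.7 | at [0.1889 0.5163 0.205 ] phi 69.9 q6 -0.07 w 0.0943 F [0.4 0.2 0.1]
```

Units first: shifts go in shares of 750 mm and turns go in shares of pi/2 rad. So -540 mm / 750 = -0.72, -420 mm / 750 = -0.56, 1.115 rad / 1.5708 = 0.7098.

>>> arm_command([
  [[-0.72,-0.56,0,0,0,0.7098,-1],[-0.72,-0.56,0,0,0,0.7098,-1],[-0.72,-0.56,0,0,0,0.7098,-1],[-0.72,-0.56,0,0,0,0.7098,-1],[-0.72,-0.56,0,0,0,0.7098,-1],[-0.72,-0.56,0,0,0,0.7098,-1],[-0.72,-0.56,0,0,0,0.7098,-1],[-0.72,-0.56,0,0,0,0.7098,-1],[-0.72,-0.56,0,0,0,0.7098,-1],[-0.72,-0.56,0,0,0,0.7098,-1],[-0.72,-0.56,0,0,0,0.7098,-1],[-0.72,-0.56,0,0,0,0.7098,-1]],
], squeeze=20)

```text
time_s: 1.35
ee_pos: [0.5078, 0.0057, 0.2054]
eef_rot: [3.142, -0.0, 1.676]
force: [0.6, 0.8, 0.4]
grip_width: 0.0939
grip_force: 0.0
```

```bash
python3 -c "
from h import *
go(.5522,-.0755,.1,6)"
```

```text
shift [-85.4  35.6 105.4] turn [ 0. -0.  0.] rows>= 2.8 | at [0.5078 0.0057 0.2054] phi 6.0 q6 -0.17 w 0.0939 F [0.6 0.8 0.4]
```

Scaled: 105 mm / 750 = 0.14, -85 mm / 750 = -0.1133.

>>> arm_command([
  [[-0.1133,0.048,0.08,0,0,0,-0.3],[-0.1133,0.048,0.14,0,0,0,-0.3],[-0.1133,0.048,0.14,0,0,0,-0.3],[-0.1133,0.048,0.14,0,0,0,-0.3],[-0.1133,0.048,0.14,0,0,0,-0.3]],
])

```text
time_s: 1.85
ee_pos: [0.5517, -0.0728, 0.1005]
eef_rot: [-3.141, -0.0, 1.675]
force: [0.6, -0.1, 1.2]
grip_width: 0.062
grip_force: 0.0
```

```bash
python3 -c "
from h import *
go(.5522,-.0755,.034,6)"
```

```text
shift [-2.8  0.3 66.5] turn [-0.001 -0.    -0.   ] rows>= 1.3 | at [ 0.5517 -0.0728  0.1005] phi 6.0 q6 -0.3 w 0.062 F [ 0.6 -0.1  1.2]
```

Scaled: 65 mm / 750 = 0.0867, 55 mm / 750 = 0.0733.

>>> arm_command([
  [[-0.0013,0,0.0267,0,0,0,-0.3],[-0.0013,0,0.0533,0,0,0,-0.3],[-0.0013,0,0.0733,0,0,0,-0.3],[-0.0013,0,0.0867,0,0,0,-0.3],[-0.0013,0,0.0867,0,0,0,-0.3],[-0.0013,0,0.0867,0,0,0,1],[-0.0013,0,0.0867,0,0,0,1],[-0.0013,0,0.0867,0,0,0,1],[-0.0013,0,0.0867,0,0,0,1],[-0.0013,0,0.0867,0,0,0,1],[-0.0013,0,0.0867,0,0,0,1]],
])

```text
time_s: 2.95
ee_pos: [0.5521, -0.074, 0.0357]
eef_rot: [3.141, 0.0, 1.676]
force: [-0.6, -0.4, 3.3]
grip_width: 0.0275
grip_force: 20.0
```

Scaled: -75 mm / 750 = -0.1, -45 mm / 750 = -0.06.

>>> arm_command([
  [[0,0,-0.0267,0,0,0,1],[0,0,-0.06,0,0,0,1],[0,0,-0.1,0,0,0,1],[0,0,-0.1,0,0,0,1],[0,0,-0.1,0,0,0,1]],
])

```text
time_s: 3.45
ee_pos: [0.552, -0.074, 0.1105]
eef_rot: [3.141, 0.0, 1.676]
force: [0.2, -0.1, -1.4]
grip_width: 0.0276
grip_force: 20.0
```

```bash
python3 -c "
from h import *
go(.43,-.24,.11,6)"
```

```text
shift [-152.3 -138.8    0.5] turn [0.001 0.    0.   ] rows>= 4.1 | at [ 0.552  -0.074   0.1105] phi 6.0 q6 -0.3 w 0.0276 F [ 0.2 -0.1 -1.4]
```

Scaled: -152 mm / 750 = -0.2027, -139 mm / 750 = -0.1853.

>>> arm_command([
  [[-0.2027,-0.1853,0,0,0,0,1],[-0.2027,-0.1853,0,0,0,0,1],[-0.2027,-0.1853,0,0,0,0,1],[-0.2027,-0.1853,0,0,0,0,1],[-0.2027,-0.1853,0,0,0,0,1],[-0.2027,-0.1853,0,0,0,0,1],[-0.2027,-0.1853,0.0667,0,0,0,1],[-0.2027,-0.1853,0.1133,0,0,0,1],[-0.2027,-0.1853,0.1267,0,0,0,1],[-0.2027,-0.1853,0.136,0,0,0,1],[-0.2027,-0.1853,0.1387,0,0,0,1],[-0.2027,-0.1853,0.1387,0,0,0,1]],
])

```text
time_s: 4.65
ee_pos: [0.4305, -0.2398, 0.0074]
eef_rot: [3.14, 0.001, 1.676]
force: [-0.4, 0.4, -1.0]
grip_width: 0.0275
grip_force: 20.0
```

Scaled: -100 mm / 750 = -0.1333, -70 mm / 750 = -0.0933.

>>> arm_command([
  [[0,0,0,0,0,0,0],[0,0,0,0,0,0,0],[0,0,0,0,0,0,0],[0,0,-0.04,0,0,0,-0.4],[0,0,-0.0933,0,0,0,-0.4],[0,0,-0.1333,0,0,0,-0.4],[0,0,-0.1333,0,0,0,-0.4],[0,0,-0.1333,0,0,0,-0.4]],
])

```text
time_s: 5.45
ee_pos: [0.4298, -0.2397, 0.1067]
eef_rot: [3.141, 0.001, 1.676]
force: [0.1, 0.8, -0.1]
grip_width: 0.0657
grip_force: 0.0
```

```bash
python3 -c "
from h import *
shot('top','t1.png')
go(.429,-.364,.11,55)"
```

```text
shift [-123.8  -13.4   -4.2] turn [-0.    -0.001 -0.855] rows>= 5.7 | at [ 0.4294 -0.2395  0.1059] phi 6.0 q6 -0.69 w 0.0657 F [-1.   0.4 -0.9]
```

View pics/t1.png

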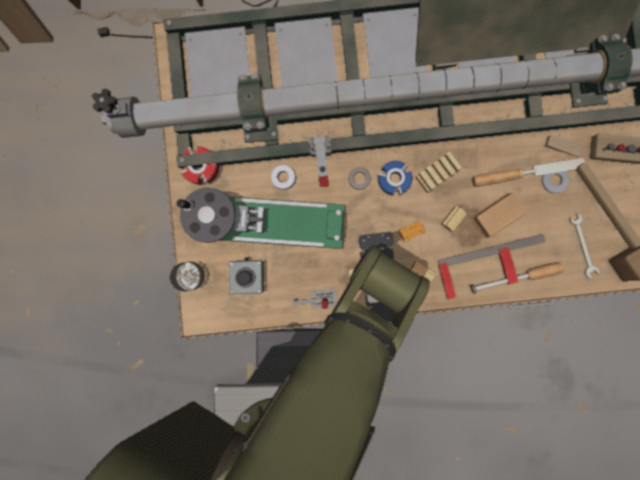

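The bed is clear, and the wedge lies under the arm. Next is blank_0 at (423,272).

Scaled: -124 mm / 750 = -0.1653, -13 mm / 750 = -0.0173, -0.855 rad / 1.5708 = -0.5443.

>>> arm_command([
  [[-0.1653,-0.0173,-0.0053,0,0,-0.5443,-0.7],[-0.1653,-0.0173,-0.0053,0,0,-0.5443,-0.7],[-0.1653,-0.0173,-0.0053,0,0,-0.5443,-0.7],[-0.1653,-0.0173,-0.0053,0,0,-0.5443,-0.7],[-0.1653,-0.0173,-0.0053,0,0,-0.5443,-0.7],[-0.1653,-0.0173,-0.0053,0,0,-0.5443,-0.7],[-0.1653,-0.0173,-0.0053,0,0,-0.5443,-0.7],[-0.1653,-0.0173,-0.0053,0,0,-0.5443,-0.7],[-0.1653,-0.0173,-0.0053,0,0,-0.5443,-0.7]],
])

```text
time_s: 6.4
ee_pos: [0.4296, -0.3642, 0.1099]
eef_rot: [3.141, -0.001, 2.528]
force: [-0.7, -0.5, -0.0]
grip_width: 0.0799
grip_force: 0.0
```

```bash
python3 -c "
from h import *
go(.4295,-.364,.006,55)
im,d=shot('scene')
cv2.imwrite('pics/s2.png',cv2.resize(im[200:440,240:560],None,fx=2.4,fy=2.4))"
```

```text
shift [1.000e-01 1.000e-01 1.039e+02] turn [ 0.    -0.001 -0.003] rows>= 2.1 | at [ 0.4296 -0.3642  0.1099] phi 54.8 q6 -1.73 w 0.0799 F [-0.7 -0.5 -0. ]
```

View pics/s2.png

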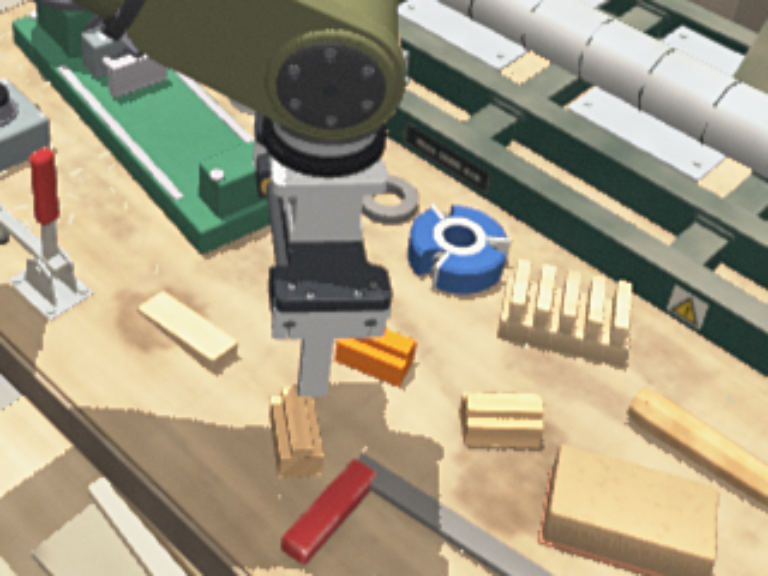

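The wedge lies on the bench at crop (188,330). The gripper is above blank_0 at (297,430), and blank_1 is undisturbed at (503,418).

Scaled: 103 mm / 750 = 0.1373, 90 mm / 750 = 0.12.

>>> arm_command([
  [[0,0,0.0467,0,0,0,-0.7],[0,0,0.0867,0,0,0,-0.7],[0,0,0.12,0,0,0,-0.7],[0,0,0.1373,0,0,0,-0.7],[0,0,0.1373,0,0,0,-0.7],[0,0,0.1373,0,0,0,1],[0,0,0.1373,0,0,0,1],[0,0,0.1373,0,0,0,1],[0,0,0.1373,0,0,0,1],[0,0,0.1373,0,0,0,1],[0,0,0.1373,0,0,0,1]],
], squeeze=25)

```text
time_s: 7.55
ee_pos: [0.4301, -0.3648, 0.0084]
eef_rot: [-3.141, 0.001, 2.531]
force: [-1.7, 0.1, 6.6]
grip_width: 0.0561
grip_force: 24.9
```

Scaled: -145 mm / 750 = -0.1933, -105 mm / 750 = -0.14.

>>> arm_command([
  [[0,0,-0.0267,0,0,0,1],[0,0,-0.08,0,0,0,1],[0,0,-0.14,0,0,0,1],[0,0,-0.1933,0,0,0,1],[0,0,-0.1933,0,0,0,1],[0,0,-0.1933,0,0,0,1]],
])

```text
time_s: 8.15
ee_pos: [0.4298, -0.3644, 0.1528]
eef_rot: [-3.141, 0.001, 2.531]
force: [0.0, -0.3, -2.0]
grip_width: 0.0559
grip_force: 24.9
```

```bash
python3 -c "
from h import *
go(*pr(0,.022),.15,-5)"
```

```text
shift [ 46.5 280.3   2.7] turn [0.000e+00 1.000e-03 1.047e+00] rows>= 7.0 | at [ 0.4298 -0.3644  0.1528] phi 55.0 q6 -1.73 w 0.0559 F [ 0.  -0.3 -2. ]
```

Scaled: 280 mm / 750 = 0.3733, 46 mm / 750 = 0.0613, 1.047 rad / 1.5708 = 0.6665.

>>> arm_command([
  [[0.0613,0.3733,0.004,0,0,0.6665,1],[0.0613,0.3733,0.004,0,0,0.6665,1],[0.0613,0.3733,0.004,0,0,0.6665,1],[0.0613,0.3733,0.004,0,0,0.6665,1],[0.0613,0.3733,0.004,0,0,0.6665,1],[0.0613,0.3733,0.004,0,0,0.6665,1],[0.0613,0.3733,0.004,0,0,0.6665,1],[0.0613,0.3733,0.004,0,0,0.6665,1],[0.0613,0.3733,0.004,0,0,0.6665,1],[0.0613,0.3733,0.004,0,0,0.6665,1],[0.0613,0.3733,0.004,0,0,0.6665,1]],
])

```text
time_s: 9.25
ee_pos: [0.5523, -0.1089, 0.1488]
eef_rot: [-3.141, -0.0, 1.485]
force: [-0.9, 0.8, -1.6]
grip_width: 0.0558
grip_force: 24.9
```

```bash
python3 -c "
from h import *
go(*pr(0,.022),.039,-5)"
```

```text
shift [  0.8   0.2 109.8] turn [-0.001 -0.     0.002] rows>= 2.2 | at [ 0.5523 -0.1089  0.1488] phi -4.9 q6 -0.17 w 0.0558 F [-0.9  0.8 -1.6]
```

Scaled: 110 mm / 750 = 0.1467, 109 mm / 750 = 0.1453.

>>> arm_command([
  [[0.0013,0,0.0467,0,0,0,1],[0.0013,0,0.0933,0,0,0,1],[0.0013,0,0.1267,0,0,0,1],[0.0013,0,0.14,0,0,0,1],[0.0013,0,0.1453,0,0,0,1],[0.0013,0,0.1467,0,0,0,1],[0.0013,0,0.1467,0,0,0,1],[0.0013,0,0.1467,0,0,0,-0.4],[0.0013,0,0.1467,0,0,0,-0.4],[0.0013,0,0.1467,0,0,0,-0.4],[0.0013,0,0.1467,0,0,0,-0.4]],
])

```text
time_s: 10.35
ee_pos: [0.5529, -0.1076, 0.0397]
eef_rot: [3.141, 0.0, 1.484]
force: [-0.6, 0.5, -0.0]
grip_width: 0.0658
grip_force: 0.0
```

Scaled: -110 mm / 750 = -0.1467, -105 mm / 750 = -0.14.

>>> arm_command([
  [[0,0,-0.0267,0,0,0,-0.4],[0,0,-0.08,0,0,0,-0.4],[0,0,-0.14,0,0,0,-0.4],[0,0,-0.1467,0,0,0,-0.5],[0,0,-0.1467,0,0,0,-0.5]],
])

```text
time_s: 10.85
ee_pos: [0.5532, -0.1077, 0.1506]
eef_rot: [3.139, 0.0, 1.484]
force: [0.2, 0.1, -1.1]
grip_width: 0.0702
grip_force: 0.0
```

```bash
python3 -c "
from h import *
shot('top','t3.png')
go(.5631,-.4456,.13,-35)"
```

```text
shift [-335.9   39.9   19.1] turn [-0.     0.     0.524] rows>= 6.8 | at [ 0.5526 -0.1075  0.149 ] phi -5.0 q6 -0.17 w 0.0705 F [-0.2 -0.3 -0.4]
```

View pics/t3.png

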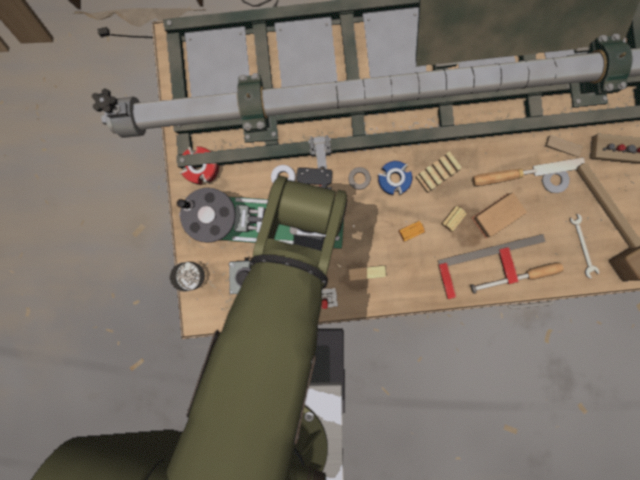

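Blank_1 is still at (455,217) and the wedge is at (368,272). I fetch blank_1 now.

Scaled: -336 mm / 750 = -0.448, 40 mm / 750 = 0.0533, 0.524 rad / 1.5708 = 0.3336.

>>> arm_command([
  [[-0.448,0.0533,0,0,0,0.3336,-0.6],[-0.448,0.0533,0,0,0,0.3336,-0.6],[-0.448,0.0533,0,0,0,0.3336,-0.6],[-0.448,0.0533,0,0,0,0.3336,-0.6],[-0.448,0.0533,0,0,0,0.3336,-0.6],[-0.448,0.0533,0,0,0,0.3336,-0.6],[-0.448,0.0533,0,0,0,0.3336,-0.6],[-0.448,0.0533,0,0,0,0.3336,-0.6],[-0.448,0.0533,0.0267,0,0,0.3336,-0.6],[-0.448,0.0533,0.0267,0,0,0.3336,-0.6],[-0.448,0.0533,0.0267,0,0,0.3336,-0.6]],
])

```text
time_s: 12.0
ee_pos: [0.5633, -0.4448, 0.1284]
eef_rot: [-3.139, -0.0, 0.96]
force: [-0.0, -0.2, 0.1]
grip_width: 0.0753
grip_force: 0.0
```

```bash
python3 -c "
from h import *
go(.5631,-.4456,.006,-35)
im,d=shot('top')
cv2.imwrite('pics/s4.png',cv2.resize(im[180:260,250:500],None,fx=3,fy=3))"
```

```text
shift [ -0.8   0.5 122.4] turn [-0.002 -0.     0.001] rows>= 2.4 | at [ 0.5633 -0.4448  0.1284] phi -35.0 q6 -0.11 w 0.0753 F [-0.  -0.2  0.1]
```

View pics/s4.png

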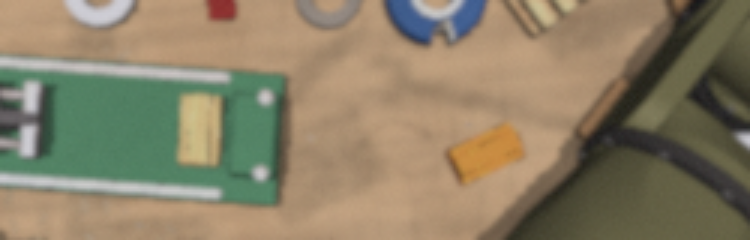

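Blank_0 stands square on the bed in front of the fixed jaw, at crop (200,129). Now I descend on blank_1.

Scaled: 121 mm / 750 = 0.1613, 120 mm / 750 = 0.16.

>>> arm_command([
  [[-0.0013,0,0.0533,0,0,0,-0.6],[-0.0013,0,0.1,0,0,0,-0.6],[-0.0013,0,0.14,0,0,0,-0.6],[-0.0013,0,0.16,0,0,0,-0.6],[-0.0013,0,0.1613,0,0,0,-0.6],[-0.0013,0,0.1613,0,0,0,1],[-0.0013,0,0.1613,0,0,0,1],[-0.0013,0,0.1613,0,0,0,1],[-0.0013,0,0.1613,0,0,0,1],[-0.0013,0,0.1613,0,0,0,1],[-0.0013,0,0.1613,0,0,0,1]],
])

```text
time_s: 13.15
ee_pos: [0.5635, -0.4471, 0.0104]
eef_rot: [3.139, 0.0, 0.96]
force: [-2.2, 1.5, 6.8]
grip_width: 0.0566
grip_force: 24.7
```

Scaled: -145 mm / 750 = -0.1933, -105 mm / 750 = -0.14.

>>> arm_command([
  [[0,0,-0.0267,0,0,0,1],[0,0,-0.08,0,0,0,1],[0,0,-0.14,0,0,0,1],[0,0,-0.1933,0,0,0,1],[0,0,-0.1933,0,0,0,1],[0,0,-0.1933,0,0,0,1]],
])

```text
time_s: 13.75
ee_pos: [0.563, -0.4468, 0.1546]
eef_rot: [3.14, 0.0, 0.96]
force: [0.1, -0.7, -1.4]
grip_width: 0.0562
grip_force: 24.7
```

```bash
python3 -c "
from h import *
go(*pr(0,.060),.15,-5)"
```

```text
shift [ 304.3 -221.9    4.1] turn [ 0.002  0.001 -0.524] rows>= 7.5 | at [ 0.563  -0.4468  0.1546] phi -35.0 q6 -0.11 w 0.0562 F [ 0.1 -0.7 -1.4]
```

Scaled: 304 mm / 750 = 0.4053, -222 mm / 750 = -0.296, -0.524 rad / 1.5708 = -0.3336.

>>> arm_command([
  [[0.4053,-0.296,0.0053,0,0,-0.3336,1],[0.4053,-0.296,0.0053,0,0,-0.3336,1],[0.4053,-0.296,0.0053,0,0,-0.3336,1],[0.4053,-0.296,0.0053,0,0,-0.3336,1],[0.4053,-0.296,0.0053,0,0,-0.3336,1],[0.4053,-0.296,0.0053,0,0,-0.3336,1],[0.4053,-0.296,0.0053,0,0,-0.3336,1],[0.4053,-0.296,0.0053,0,0,-0.3336,1],[0.4053,-0.296,0.0053,0,0,-0.3336,1],[0.4053,-0.296,0.0053,0,0,-0.3336,1],[0.4053,-0.296,0.0053,0,0,-0.3336,1]],
])

```text
time_s: 14.85
ee_pos: [0.5551, -0.0712, 0.1487]
eef_rot: [-3.14, 0.0, 1.483]
force: [-0.6, -0.6, -0.3]
grip_width: 0.0564
grip_force: 24.7
```

```bash
python3 -c "
from h import *
go(*pr(0,.060),.040,-5)"
```

```text
shift [  1.    0.7 108.7] turn [-0.001  0.    -0.001] rows>= 2.2 | at [ 0.5551 -0.0712  0.1487] phi -5.0 q6 -0.1 w 0.0564 F [-0.6 -0.6 -0.3]
```

Scaled: 108 mm / 750 = 0.144, 105 mm / 750 = 0.14.

>>> arm_command([
  [[0.0013,0.0013,0.0467,0,0,0,1],[0.0013,0.0013,0.0933,0,0,0,1],[0.0013,0.0013,0.1267,0,0,0,1],[0.0013,0.0013,0.14,0,0,0,1],[0.0013,0.0013,0.144,0,0,0,1],[0.0013,0.0013,0.144,0,0,0,1],[0.0013,0.0013,0.144,0,0,0,1],[0.0013,0.0013,0.144,0,0,0,-0.4],[0.0013,0.0013,0.144,0,0,0,-0.4],[0.0013,0.0013,0.144,0,0,0,-0.4],[0.0013,0.0013,0.144,0,0,0,-0.4]],
])

```text
time_s: 15.95
ee_pos: [0.5566, -0.0694, 0.0417]
eef_rot: [3.141, 0.0, 1.484]
force: [-0.0, -0.0, -0.2]
grip_width: 0.0658
grip_force: 0.0
```

Scaled: -180 mm / 750 = -0.24, -150 mm / 750 = -0.2.

>>> arm_command([
  [[0,0,-0.0267,0,0,0,-0.4],[0,0,-0.08,0,0,0,-0.4],[0,0,-0.14,0,0,0,-0.4],[0,0,-0.2,0,0,0,-0.5],[0,0,-0.24,0,0,0,-0.5],[0,0,-0.24,0,0,0,-0.5],[0,0,-0.24,0,0,0,-0.5]],
])

```text
time_s: 16.65
ee_pos: [0.5564, -0.0693, 0.2214]
eef_rot: [3.141, 0.0, 1.484]
force: [-0.7, 0.1, -1.6]
grip_width: 0.0702
grip_force: 0.0
```

```bash
python3 -c "
from h import *
go(.597,.186,.22,5)"
```

```text
shift [257.9  18.2   1.4] turn [ 0.     0.    -0.174] rows>= 5.2 | at [ 0.5564 -0.0693  0.2214] phi -5.0 q6 -0.1 w 0.0702 F [-0.7  0.1 -1.6]
```

```bash
python3 - <<'E'
from h import *
P=np.load('P0.npy')
m=(P[...,0]>.6)&(P[...,0]<.75)&(P[...,1]>-.02)&(P[...,1]<.3);print('max z',P[m][:,2].max(), P[m][P[m][:,2]>.12].round(2)[::40][:8])
for v in (132,230):
    q=ray('top',170+413/4.4-.4,180+v/4.4-.4,.07)[:2]-O
    print('face y',q@np.array([-np.sin(A),np.cos(A)]),'x',q@np.array([np.cos(A),np.sin(A)]))
th=np.radians(62)
c=pr(0,.275);print(c)
h=c+.05*np.array([np.cos(th),np.sin(th)]);print(h)
go(*h,.22,0)
for k in range(13):
    t=th-np.radians(30)*k;print((50*np.array([np.sin(t)-np.sin(th),np.cos(t)-np.cos(th)])).round(1).tolist())
im,d=shot('top');cv2.imwrite('pics/t5.png',cv2.resize(im[180:270,170:350],None,fx=4.4,fy=4.4,interpolation=cv2.INTER_CUBIC))
E
```

```text
max z 0.15856507113943952 [[0.61 0.19 0.16]]
face y 0.15102672630377395 x 0.023381520511723413
face y 0.14712518804759797 x -0.02950042146729668
[0.57456783 0.14395354]
[0.59804141 0.18810092]
shift [260.1  19.1   1.4] turn [ 0.     0.    -0.087] rows>= 5.2 | at [ 0.5564 -0.0693  0.2214] phi -5.0 q6 -0.1 w 0.0702 F [-0.7  0.1 -1.6]
[0.0, 0.0]
[-17.7, 18.9]
[-42.4, 26.5]
[-67.6, 20.7]
[-86.5, 3.0]
[-94.1, -21.7]
[-88.3, -46.9]
[-70.6, -65.9]
[-45.9, -73.4]
[-20.7, -67.6]
[-1.7, -50.0]
[5.8, -25.2]
[0.0, -0.0]
```

Scaled: 260 mm / 750 = 0.3467, 19 mm / 750 = 0.0253, -0.087 rad / 1.5708 = -0.0554.

>>> arm_command([
  [[0.3467,0.0253,0,0,0,-0.0554,0.06],[0.3467,0.0253,0,0,0,-0.0554,0.06],[0.3467,0.0253,0,0,0,-0.0554,0.06],[0.3467,0.0253,0,0,0,-0.0554,0.06],[0.3467,0.0253,0,0,0,-0.0554,0.06],[0.3467,0.0253,0,0,0,-0.0554,0.06],[0.3467,0.0253,0,0,0,-0.0554,0.06],[0.3467,0.0253,0,0,0,-0.0554,0.06],[0.3467,0.0253,0,0,0,-0.0554,0.06],[0.3467,0.0253,0,0,0,-0.0554,0.06]],
])

```text
time_s: 17.7
ee_pos: [0.5981, 0.1866, 0.2216]
eef_rot: [3.141, 0.0, 1.569]
force: [0.4, 0.1, 1.1]
grip_width: 0.0445
grip_force: 0.0
```

```bash
python3 -c "
from h import *
go(.598,.188,.119,0)
im,d=shot('scene');cv2.imwrite('pics/s6.png',cv2.resize(im[80:340,160:420],None,fx=2.3,fy=2.3))"
```

```text
shift [ 1.400e+00 -1.000e-01  1.026e+02] turn [ 0.     0.    -0.002] rows>= 2.1 | at [0.5981 0.1866 0.2216] phi -0.1 q6 0.25 w 0.0445 F [0.4 0.1 1.1]
```

View pics/s6.png

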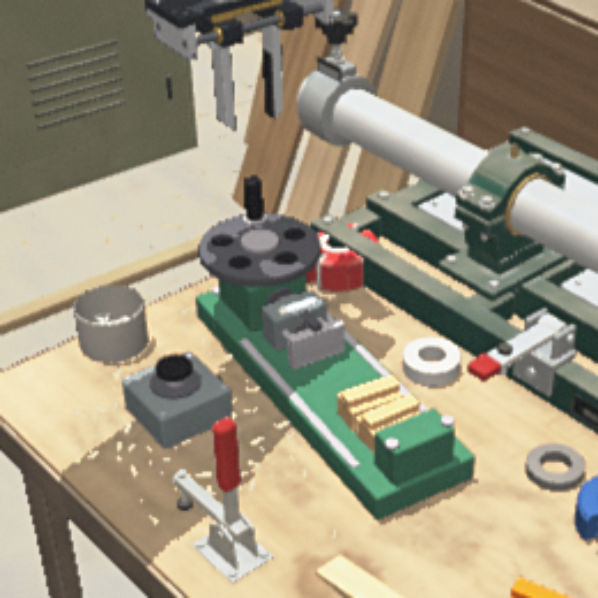

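Both blanks stand tongue up on the bed at crop (380,405), the jaw is at (315,340) and the wedge is on the bench at (360,575). The gripper is above the handle at (253,195).

Scaled: 102 mm / 750 = 0.136, 95 mm / 750 = 0.1267.

>>> arm_command([
  [[0,0,0.0533,0,0,0,0.06],[0,0,0.1,0,0,0,0.06],[0,0,0.1267,0,0,0,0.06],[0,0,0.136,0,0,0,0.06],[0,0,0.136,0,0,0,0.06],[0,0,0.136,0,0,0,1],[0,0,0.136,0,0,0,1],[0,0,0.136,0,0,0,1],[0,0,0.136,0,0,0,1],[0,0,0.136,0,0,0,1]],
], squeeze=15)

```text
time_s: 18.75
ee_pos: [0.5979, 0.188, 0.1203]
eef_rot: [3.141, -0.0, 1.571]
force: [-4.8, -1.5, 6.5]
grip_width: 0.02
grip_force: 15.0
```

Scaled: -68 mm / 750 = -0.0907, -55 mm / 750 = -0.0733.

>>> arm_command([
  [[-0.0053,0.008,0,0,0,0,1],[-0.0147,0.0187,0,0,0,0,1],[-0.024,0.0253,0,0,0,0,1],[-0.04,0.032,0,0,0,0,1],[-0.056,0.0353,0,0,0,0,1],[-0.0733,0.034,0,0,0,0,1],[-0.0907,0.028,0,0,0,0,1],[-0.0907,0.028,0,0,0,0,1]],
])

```text
time_s: 19.55
ee_pos: [0.6176, 0.1196, 0.1203]
eef_rot: [-3.139, -0.001, 1.57]
force: [-13.6, 0.4, 8.9]
grip_width: 0.0197
grip_force: 15.0
```

```bash
python3 -c "
from h import *
o=ctrl.get_obs();p=o['ee_pos'][:2]-pr(0,.275);print(np.linalg.norm(p),np.degrees(np.arctan2(p[1],p[0])),o['grip_width'],o['force'],o['moment'])
th=np.radians(62);
for n in range(1,13):
    t=np.radians(-28)-np.radians(30)*n;r=np.radians(-28);print((50*np.array([np.sin(t)-np.sin(r),np.cos(t)-np.cos(r)])).round(1).tolist())"
```

```text
0.0494524813670622 -29.447004649426983 0.019746355645152282 [-13.58005965   0.43188523   8.93304662] [0.02003549 2.55381461 0.03828306]
[-18.9, -17.7]
[-26.5, -42.4]
[-20.7, -67.6]
[-3.0, -86.5]
[21.7, -94.1]
[46.9, -88.3]
[65.9, -70.6]
[73.4, -45.9]
[67.6, -20.7]
[50.0, -1.7]
[25.2, 5.8]
[0.0, 0.0]
```

Scaled: -95 mm / 750 = -0.1267, -26.5 mm / 750 = -0.0353.

>>> arm_command([
  [[-0.0253,-0.0253,0,0,0,0,1],[-0.0353,-0.058,0,0,0,0,1],[-0.0273,-0.0913,0,0,0,0,1],[-0.004,-0.1167,0,0,0,0,1],[0.0287,-0.1267,0,0,0,0,1],[0.0627,-0.1193,0,0,0,0,1],[0.088,-0.0953,0,0,0,0,1],[0.098,-0.0627,0,0,0,0,1],[0.09,-0.0287,0,0,0,0,1],[0.0667,-0.0033,0,0,0,0,1],[0.0333,0.0067,0,0,0,0,1],[0,-0.0013,0,0,0,0,1]],
])

```text
time_s: 20.75
ee_pos: [0.6187, 0.1207, 0.12]
eef_rot: [3.141, -0.002, 1.572]
force: [-17.4, 9.5, 13.5]
grip_width: 0.0194
grip_force: 15.0
```

```bash
python3 -c "
from h import *
o=ctrl.get_obs();p=o['ee_pos'][:2]-pr(0,.275);print(np.linalg.norm(p),np.degrees(np.arctan2(p[1],p[0])),o['grip_width'],o['force'],o['moment'])"
```

```text
0.04990729321684451 -27.785474991866543 0.01936657799058769 [-17.43532711   9.50717136  13.5032242 ] [1.72835407 3.48033621 0.03393478]
```

Scaled: -94.5 mm / 750 = -0.126, -89 mm / 750 = -0.1187.

>>> arm_command([
  [[-0.0253,-0.0247,-0.0013,0,0,0,1],[-0.0353,-0.0573,-0.0013,0,0,0,1],[-0.0273,-0.0913,-0.0013,0,0,0,1],[-0.004,-0.116,-0.0013,0,0,0,1],[0.0287,-0.126,-0.0013,0,0,0,1],[0.0627,-0.1187,-0.0013,0,0,0,1],[0.088,-0.0947,-0.0013,0,0,0,1],[0.098,-0.062,-0.0013,0,0,0,1],[0.09,-0.028,-0.0013,0,0,0,1],[0.0667,-0.0027,-0.0013,0,0,0,1],[0.0333,0.0073,-0.0013,0,0,0,1],[0,-0.0007,-0.0013,0,0,0,1]],
])

```text
time_s: 21.95
ee_pos: [0.6185, 0.1206, 0.1209]
eef_rot: [3.14, -0.002, 1.572]
force: [-15.6, 11.0, 12.5]
grip_width: 0.0197
grip_force: 15.0
```

>>> arm_command([
  [[-0.0253,-0.024,0,0,0,0,1],[-0.0353,-0.0567,0,0,0,0,1],[-0.0273,-0.0907,0,0,0,0,1],[-0.004,-0.1153,0,0,0,0,1],[0.0287,-0.1253,0,0,0,0,1],[0.0627,-0.118,0,0,0,0,1],[0.088,-0.094,0,0,0,0,1],[0.098,-0.0613,0,0,0,0,1],[0.09,-0.0273,0,0,0,0,1],[0.0667,-0.0027,0,0,0,0,1],[0.0333,0.0073,0,0,0,0,1],[0,0,0,0,0,0,1]],
])

```text
time_s: 23.15
ee_pos: [0.6185, 0.1207, 0.1212]
eef_rot: [3.14, -0.002, 1.572]
force: [-17.7, 9.7, 15.0]
grip_width: 0.0196
grip_force: 15.0
```

```bash
python3 -c "
from h import *
o=ctrl.get_obs();p=o['ee_pos'][:2]-pr(0,.275);print(np.linalg.norm(p),np.degrees(np.arctan2(p[1],p[0])),o['grip_width'],o['force'],o['moment'])
im,d=shot('scene','sc7.png');im2,d2=shot('top','tp7.png')
a=cv2.resize(im[190:310,230:380],None,fx=4,fy=4,interpolation=cv2.INTER_CUBIC)
cv2.imwrite('pics/s7.png',a)"
```

```text
0.04975968910696538 -27.885270256909944 0.01955197524346579 [-17.74734358   9.71853795  15.02669906] [ 1.66426113  3.61680264 -0.03846147]
```

View pics/s7.png

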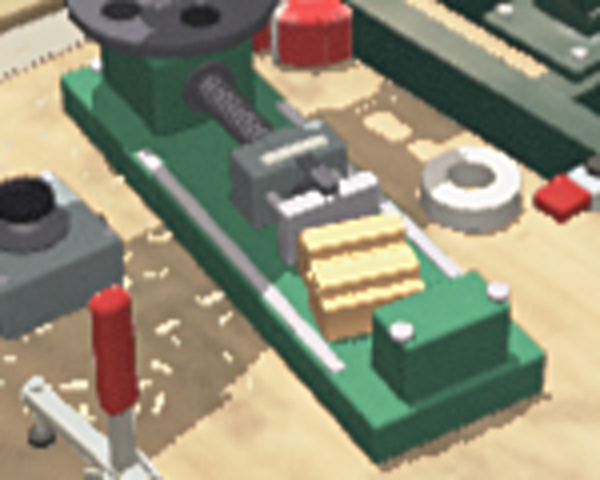

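```bash
python3 - <<'E'
from h import *
im,d=shot('scene');P=cloud('scene',d)
q=P-[*O,0];y=q[...,0]*-np.sin(A)+q[...,1]*np.cos(A);x=q[...,0]*np.cos(A)+q[...,1]*np.sin(A);z=P[...,2]
for n,lo,hi,y0,y1,xw in(('steel/face top',.064,.074,.02,.22,.025),('blank top',.058,.0635,-.01,.12,.025),('blank base',.05,.0575,-.01,.12,.025),('jaw top',.062,.076,-.06,.02,.025)):
    m=(z>lo)&(z<hi)&(abs(x)<xw)&(y>y0)&(y<y1)
    h,e=np.histogram(y[m],np.arange(y0,y1+.001,.004));print(n,[(int(round(a*1000)),int(b)) for a,b in zip(e,h) if b>2])
E
```

```text
steel/face top [(24, 3), (28, 7), (32, 3), (64, 4), (84, 33), (88, 36), (92, 25), (96, 9), (108, 3), (112, 4), (116, 3), (120, 42), (124, 16), (128, 9), (132, 7), (136, 5), (140, 15), (144, 10), (148, 11), (164, 10), (168, 7), (172, 7), (176, 4), (180, 9), (184, 7), (188, 8), (192, 3), (196, 7), (200, 8), (204, 8), (208, 7), (212, 7)]
blank top [(18, 3), (22, 12), (26, 25), (30, 12), (34, 15), (38, 12), (42, 5), (46, 3), (50, 6), (54, 19), (58, 25), (62, 24), (66, 17), (70, 12), (74, 7), (82, 9), (86, 31), (106, 3), (110, 7), (114, 6)]
blank base [(14, 13), (18, 24), (22, 30), (26, 9), (30, 3), (46, 5), (50, 20), (54, 20), (58, 19), (62, 5), (82, 4), (86, 34), (90, 3), (114, 5)]
jaw top [(-40, 47), (-36, 45), (-32, 37), (-28, 32), (-24, 30), (-20, 30), (-16, 33), (-12, 27), (-8, 30), (-4, 9)]
```

```bash
python3 - <<'E'
from h import *
f=lambda x,y,z:(lambda q:(q@np.array([np.cos(A),np.sin(A)]),q@np.array([-np.sin(A),np.cos(A)])))(ray('scene',230+x/4-.4,190+y/4-.4,z)[:2]-O)
for n,a in dict(face_l=(287,217,.07),face_r=(380,185,.07),tipptr=(272,152,.075),fixl=(373,310,.07),band=(262,165,.075),b0l=(318,305,.054),b0r=(423,288,.054)).items():print(n,np.round(f(*a),4))
E
```

```text
face_l [-0.0324  0.0857]
face_r [0.026  0.0834]
tipptr [-0.013   0.1352]
fixl [-0.0338 -0.0038]
band [-0.0238  0.1276]
b0l [-0.0464  0.0303]
b0r [0.0086 0.0128]
```

>>> arm_command([
  [[-0.0253,-0.024,0,0,0,0,1],[-0.0353,-0.0567,0,0,0,0,1],[-0.0273,-0.0907,0,0,0,0,1],[-0.004,-0.1153,0,0,0,0,1],[0.0287,-0.1253,0,0,0,0,1],[0.0627,-0.118,0,0,0,0,1],[0.088,-0.094,0,0,0,0,1],[0.098,-0.0613,0,0,0,0,1],[0.09,-0.0273,0,0,0,0,1],[0.0667,-0.0027,0,0,0,0,1],[0.0333,0.0073,0,0,0,0,1],[0,0,0,0,0,0,1]],
])

```text
time_s: 24.5
ee_pos: [0.6186, 0.1207, 0.1212]
eef_rot: [3.14, -0.002, 1.572]
force: [-18.0, 8.9, 14.8]
grip_width: 0.0192
grip_force: 15.0
```

```bash
python3 -c "
from h import *
o=ctrl.get_obs();p=o['ee_pos'][:2]-pr(0,.275);print(np.linalg.norm(p),np.degrees(np.arctan2(p[1],p[0])),o['grip_width'],o['force'],o['moment'])
im,d=shot('scene')
a=cv2.resize(im[205:295,260:370],None,fx=6,fy=6,interpolation=cv2.INTER_CUBIC)
cv2.imwrite('pics/s8.png',a)"
```

```text
0.04977453692793537 -27.88975060781934 0.01923230412028757 [-18.0467022    8.85901919  14.75939243] [ 1.62590916  3.61963708 -0.0092693 ]
```

View pics/s8.png

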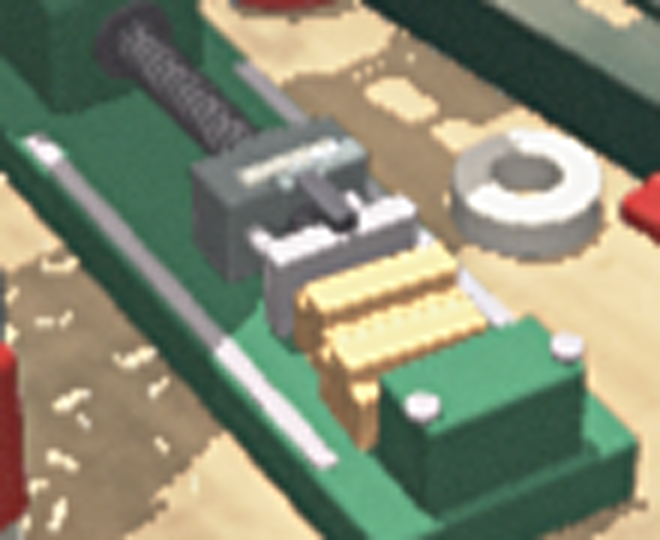

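Scaled: -86.5 mm / 750 = -0.1153, -29.5 mm / 750 = -0.0393.

>>> arm_command([
  [[-0.014,-0.01,0,0,0,0,1],[-0.0253,-0.0233,0,0,0,0,1],[-0.0327,-0.0393,0,0,0,0,1],[-0.0353,-0.0567,0,0,0,0,1],[-0.0333,-0.074,0,0,0,0,1],[-0.0273,-0.09,0,0,0,0,1],[-0.0173,-0.104,0,0,0,0,1],[-0.004,-0.1153,0,0,0,0,1],[-0.004,-0.1153,0,0,0,0,1]],
])

```text
time_s: 25.45
ee_pos: [0.5305, 0.1175, 0.1212]
eef_rot: [3.141, -0.0, 1.571]
force: [-7.2, 1.5, 8.2]
grip_width: 0.0196
grip_force: 15.0
```

```bash
python3 -c "
from h import *
o=ctrl.get_obs();p=o['ee_pos'][:2]-pr(0,.275);print(np.linalg.norm(p),np.degrees(np.arctan2(p[1],p[0])),o['grip_width'],o['force'],o['moment'])
im,d=shot('scene')
a=cv2.resize(im[205:295,260:370],None,fx=6,fy=6,interpolation=cv2.INTER_CUBIC)
cv2.imwrite('pics/s9.png',a)"
```

```text
0.051369637404580865 -149.06319930609737 0.019620557246424863 [-7.22534784  1.4868222   8.183798  ] [0.12135808 1.51270832 0.02796003]
```

View pics/s9.png

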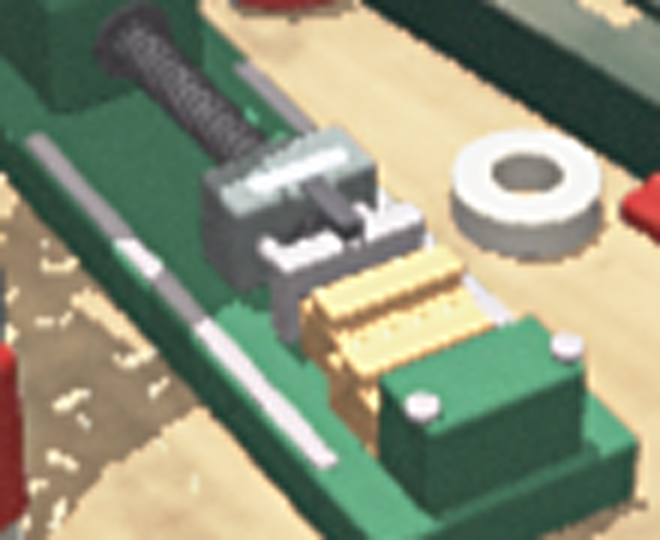

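```bash
cat >> h.py <<'E'
def band(im):
    g=cv2.cvtColor(im,cv2.COLOR_BGR2GRAY).astype(np.float32)
    def prof(x,z,ys):
        uv=np.array([pix('scene',[*pr(x,y),z]) for y in ys],np.float32)
        return cv2.remap(g,uv[None,:,0],uv[None,:,1],cv2.INTER_LINEAR)[0]
    ys=np.arange(.05,.17,.002)
    for x in(-.012,0,.012): print(x,'z75',[(int(round(y*1000)),int(b)) for y,b in zip(ys,prof(x,.075,ys))])
E
python3 - <<'E'
from h import *
band(cv2.imread('pics/sc7.png'))
im,d=shot('scene','sc9.png');band(im)
E
```

```text
-0.012 z75 [(50, 237), (52, 235), (54, 236), (56, 238), (58, 228), (60, 197), (62, 155), (64, 121), (66, 109), (68, 113), (70, 116), (72, 118), (74, 119), (76, 118), (78, 124), (80, 156), (82, 213), (84, 241), (86, 248), (88, 245), (90, 242), (92, 188), (94, 118), (96, 86), (98, 66), (100, 69), (102, 75), (104, 82), (106, 87), (108, 90), (110, 91), (112, 93), (114, 94), (116, 95), (118, 101), (120, 110), (122, 117), (124, 130), (126, 164), (128, 198), (130, 214), (132, 221), (134, 200), (136, 160), (138, 127), (140, 117), (142, 113), (144, 114), (146, 116), (148, 111), (150, 100), (152, 100), (154, 108), (156, 105), (158, 97), (160, 106), (162, 110), (164, 103), (166, 103), (168, 100)]
0 z75 [(50, 235), (52, 238), (54, 239), (56, 220), (58, 191), (60, 152), (62, 114), (64, 113), (66, 116), (68, 116), (70, 117), (72, 117), (74, 115), (76, 120), (78, 133), (80, 163), (82, 195), (84, 167), (86, 117), (88, 91), (90, 76), (92, 98), (94, 121), (96, 130), (98, 130), (100, 130), (102, 130), (104, 130), (106, 128), (108, 124), (110, 106), (112, 88), (114, 82), (116, 80), (118, 80), (120, 83),
[... 2350 characters left out ...]
]
0.012 z75 [(50, 113), (52, 124), (54, 148), (56, 194), (58, 234), (60, 246), (62, 242), (64, 239), (66, 241), (68, 245), (70, 197), (72, 128), (74, 110), (76, 81), (78, 88), (80, 86), (82, 88), (84, 87), (86, 87), (88, 87), (90, 104), (92, 128), (94, 157), (96, 179), (98, 201), (100, 225), (102, 242), (104, 249), (106, 249), (108, 243), (110, 231), (112, 206), (114, 194), (116, 196), (118, 198), (120, 183), (122, 149), (124, 134), (126, 134), (128, 133), (130, 134), (132, 136), (134, 133), (136, 136), (138, 134), (140, 136), (142, 133), (144, 133), (146, 133), (148, 134), (150, 136), (152, 134), (154, 136), (156, 133), (158, 135), (160, 133), (162, 134), (164, 134), (166, 134), (168, 135)]
```

Scaled: 76.5 mm / 750 = 0.102, -1.5 mm / 750 = -0.002.

>>> arm_command([
  [[0.016,-0.0073,0,0,0,0,1],[0.0333,-0.01,0,0,0,0,1],[0.05,-0.0087,0,0,0,0,1],[0.0667,-0.002,0,0,0,0,1],[0.0807,0.008,0,0,0,0,1],[0.092,0.0213,0,0,0,0,1],[0.0993,0.0373,0,0,0,0,1],[0.102,0.054,0,0,0,0,1],[0.1013,0.066,0,0,0,0,1],[0.1013,0.066,0,0,0,0,1],[0.1013,0.066,0,0,0,0,1]],
])

```text
time_s: 26.65
ee_pos: [0.5816, 0.1931, 0.1213]
eef_rot: [3.139, -0.001, 1.571]
force: [2.8, 1.1, 4.8]
grip_width: 0.0199
grip_force: 15.0
```

```bash
python3 -c "
from h import *
o=ctrl.get_obs();p=o['ee_pos'][:2]-pr(0,.275);print(np.linalg.norm(p),np.degrees(np.arctan2(p[1],p[0])),o['grip_width'],o['force'],o['moment'])
im,d=shot('scene','sc10.png');band(im)
a=cv2.resize(im[215:275,280:350],None,fx=10,fy=10,interpolation=cv2.INTER_CUBIC)
cv2.imwrite('pics/s10.png',a)"
```

```text
0.04963723090955345 81.80367835529344 0.019872229337053716 [2.84523374 1.11262156 4.84974613] [ 0.12597928 -0.40267203  0.00815342]
-0.012 z75 [(50, 117), (52, 120), (54, 129), (56, 173), (58, 234), (60, 246), (62, 247), (64, 244), (66, 224), (68, 164), (70, 102), (72, 76), (74, 74), (76, 85), (78, 93), (80, 100), (82, 105), (84, 121), (86, 128), (88, 145), (90, 165), (92, 197), (94, 236), (96, 250), (98, 252), (100, 244), (102, 216), (104, 178), (106, 161), (108, 159), (110, 168), (112, 177), (114, 154), (116, 120), (118, 129), (120, 150), (122, 140), (124, 136), (126, 162), (128, 168), (130, 147), (132, 136), (134, 128), (136, 132), (138, 146), (140, 137), (142, 136), (144, 166), (146, 164), (148, 141), (150, 149), (152, 152), (154, 146), (156, 155), (158, 155), (160, 137), (162, 129), (164, 120), (166, 106), (168, 107)]
0 z75 [(50, 117), (52, 125), (54, 145), (56, 199), (58, 222), (60, 165), (62, 107), (64, 86), (66, 85), (68, 111), (70, 129), (72, 130), (74, 130), (76, 130), (78, 129), (80, 128), (82, 127), (84, 127), (86, 125), (88, 125), (90, 123), (92, 122), (94, 123), (96, 14
[... 415 characters left out ...]

0.012 z75 [(50, 113), (52, 123), (54, 148), (56, 194), (58, 234), (60, 246), (62, 244), (64, 240), (66, 240), (68, 209), (70, 136), (72, 91), (74, 86), (76, 82), (78, 86), (80, 89), (82, 98), (84, 113), (86, 147), (88, 179), (90, 195), (92, 206), (94, 228), (96, 248), (98, 251), (100, 246), (102, 228), (104, 207), (106, 195), (108, 192), (110, 193), (112, 202), (114, 217), (116, 212), (118, 209), (120, 209), (122, 217), (124, 213), (126, 209), (128, 207), (130, 206), (132, 209), (134, 197), (136, 180), (138, 151), (140, 135), (142, 131), (144, 133), (146, 134), (148, 134), (150, 134), (152, 132), (154, 133), (156, 132), (158, 136), (160, 134), (162, 135), (164, 134), (166, 135), (168, 137)]
```

View pics/s10.png

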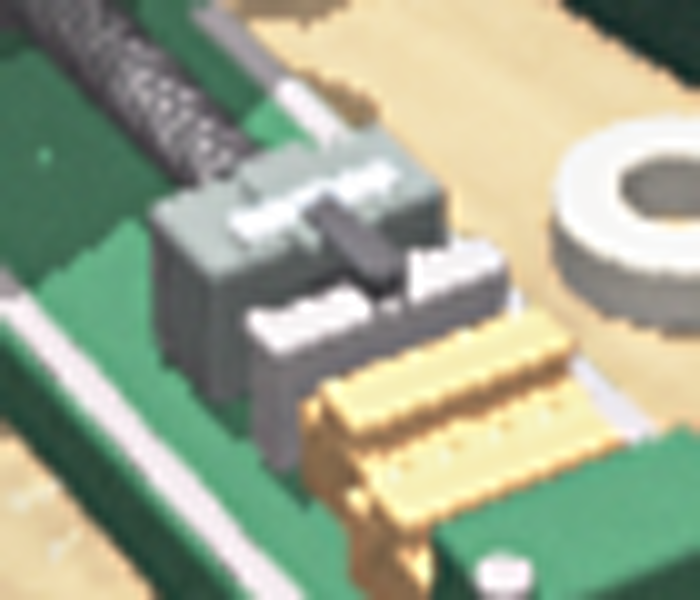

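The pointer tip at crop (322,205) is inside the pale band, with compression at about 9 mm. I release the handle and move over the button.

Scaled: 76 mm / 750 = 0.1013, 49.5 mm / 750 = 0.066.

>>> arm_command([
  [[0.1013,0.066,0,0,0,0,0.06],[0,0,0,0,0,0,0.06],[0,0,0,0,0,0,0.06]],
])

```text
time_s: 27.0
ee_pos: [0.5783, 0.1908, 0.1163]
eef_rot: [-3.134, 0.002, 1.571]
force: [0.2, 0.8, 0.3]
grip_width: 0.0405
grip_force: 0.0
```

My first row repeated the old shift by mistake, so I check whether the wheel or pad moved.

```bash
python3 -c "
from h import *
o=ctrl.get_obs();print(o['ee_pos'],o['eef_rot'],o['joint_vel'].round(3),o['grip_width'],o['force'])
im,d=shot('scene','sc11.png');band(im)
a=cv2.resize(im[90:290,230:380],None,fx=4,fy=3,interpolation=cv2.INTER_CUBIC)
cv2.imwrite('pics/s11.png',a)
T=cloud('scene',d);z=T[...,2];m=(z>.13)&(z<.165);m[:, :200]=0;m[:,330:]=0;m[260:]=0
print(len(T[m]),T[m].mean(0) if m.any() else 0)"
```

```text
[0.57830651 0.19082032 0.11627431] [-3.13419700e+00  2.48166169e-03  1.57055407e+00] [ 0.02  -0.037 -0.077  0.013  0.037  0.044] 0.04048587574239122 [0.23911688 0.84949345 0.27041504]
-0.012 z75 [(50, 118), (52, 119), (54, 129), (56, 173), (58, 234), (60, 246), (62, 247), (64, 244), (66, 224), (68, 163), (70, 103), (72, 76), (74, 74), (76, 84), (78, 93), (80, 100), (82, 105), (84, 121), (86, 128), (88, 145), (90, 164), (92, 196), (94, 235), (96, 249), (98, 252), (100, 243), (102, 215), (104, 177), (106, 160), (108, 158), (110, 167), (112, 175), (114, 153), (116, 120), (118, 128), (120, 149), (122, 140), (124, 136), (126, 161), (128, 171), (130, 151), (132, 137), (134, 128), (136, 132), (138, 146), (140, 137), (142, 137), (144, 165), (146, 165), (148, 143), (150, 139), (152, 135), (154, 139), (156, 159), (158, 167), (160, 144), (162, 128), (164, 119), (166, 107), (168, 108)]
0 z75 [(50, 115), (52, 123), (54, 144), (56, 198), (58, 222), (60, 165), (62, 109), (64, 86), (66, 85), (68, 111), (70, 129), (72, 130), (74, 130), (76, 130), (78, 130), (80, 129), (82, 128), (84, 128), (86, 125),
[... 506 characters left out ...]
149), (56, 194), (58, 234), (60, 247), (62, 243), (64, 241), (66, 240), (68, 209), (70, 135), (72, 91), (74, 88), (76, 85), (78, 86), (80, 88), (82, 97), (84, 115), (86, 150), (88, 181), (90, 196), (92, 207), (94, 230), (96, 249), (98, 251), (100, 246), (102, 227), (104, 206), (106, 194), (108, 193), (110, 193), (112, 202), (114, 216), (116, 211), (118, 208), (120, 209), (122, 217), (124, 213), (126, 209), (128, 207), (130, 207), (132, 210), (134, 197), (136, 182), (138, 150), (140, 134), (142, 131), (144, 133), (146, 133), (148, 133), (150, 134), (152, 133), (154, 134), (156, 132), (158, 134), (160, 132), (162, 135), (164, 136), (166, 135), (168, 135)]
907 [0.71215852 0.22830357 0.14959018]
```

View pics/s11.png

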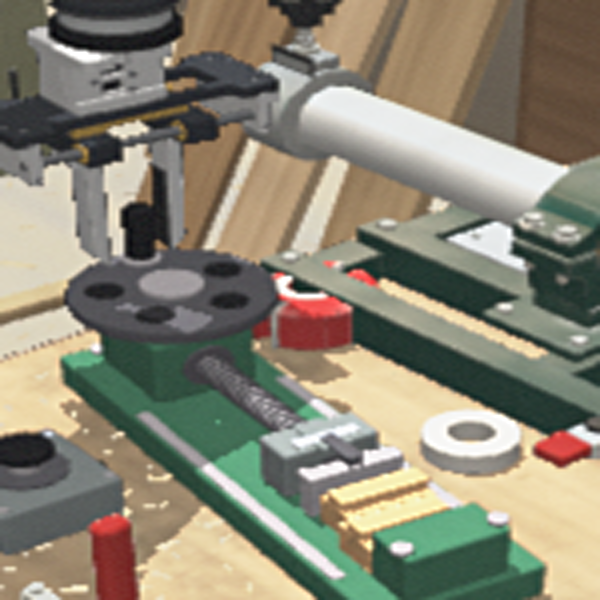

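The pad and pointer are unchanged in the profile, and the handle at crop (140,230) stands free between the open fingers. I lift straight up.

Scaled: -100 mm / 750 = -0.1333, -90 mm / 750 = -0.12.

>>> arm_command([
  [[0,0,-0.0267,0,0,0,0.06],[0,0,-0.0667,0,0,0,0.06],[0,0,-0.12,0,0,0,0.06],[0,0,-0.1333,0,0,0,0.06],[0,0,-0.1333,0,0,0,1],[0,0,-0.1333,0,0,0,1],[0,0,-0.1333,0,0,0,1]],
])

```text
time_s: 27.75
ee_pos: [0.58, 0.1929, 0.2189]
eef_rot: [-3.139, 0.001, 1.571]
force: [-0.1, -0.1, -0.6]
grip_width: 0.0236
grip_force: 0.0
```

```bash
python3 -c "
from h import *
go(.4268,.0713,.22,0)"
```

```text
shift [-121.6 -153.2   -0.7] turn [-0.002  0.001 -0.   ] rows>= 3.9 | at [0.58   0.1929 0.2189] phi -0.0 q6 0.26 w 0.0236 F [-0.1 -0.1 -0.6]
```

Scaled: -153 mm / 750 = -0.204, 142 mm / 750 = 0.1893.

>>> arm_command([
  [[-0.1627,-0.204,0,0,0,0,1],[-0.1627,-0.204,0,0,0,0,1],[-0.1627,-0.204,0,0,0,0,1],[-0.1627,-0.204,0,0,0,0,1],[-0.1627,-0.204,0,0,0,0,1],[-0.1627,-0.204,0.0533,0,0,0,1],[-0.1627,-0.204,0.1133,0,0,0,1],[-0.1627,-0.204,0.1667,0,0,0,1],[-0.1627,-0.204,0.1893,0,0,0,1],[-0.1627,-0.204,0.1893,0,0,0,1],[-0.1627,-0.204,0.1893,0,0,0,1],[-0.1627,-0.204,0.1893,0,0,0,1]],
])

```text
time_s: 28.95
ee_pos: [0.4282, 0.0712, 0.0795]
eef_rot: [3.14, -0.0, 1.571]
force: [-0.0, -0.5, -0.9]
grip_width: 0.0007
grip_force: 0.0
```

```bash
python3 -c "
from h import *
go(.4268,.0713,.0575,0)"
```

```text
shift [ 0.1 -1.5 22. ] turn [ 0.002 -0.     0.   ] rows>= 0.4 | at [0.4282 0.0712 0.0795] phi 0.0 q6 0.08 w 0.0007 F [-0.  -0.5 -0.9]
```

>>> arm_command([
  [[0,-0.0013,0.0107,0,0,0,1],[0,-0.0013,0.0187,0,0,0,1],[0,-0.0013,0.0227,0,0,0,1],[0,-0.0013,0.0253,0,0,0,1],[0,-0.0013,0.0253,0,0,0,1],[0,-0.0013,0.0253,0,0,0,1]],
])

```text
time_s: 29.55
ee_pos: [0.4265, 0.071, 0.0595]
eef_rot: [-3.141, -0.0, 1.571]
force: [-1.3, 0.1, 2.5]
grip_width: 0.0007
grip_force: 1.1
```

Scaled: 2 mm / 750 = 0.0027, 1 mm / 750 = 0.0013.

>>> arm_command([
  [[0,0,0.0013,0,0,0,1],[0,0,0.0027,0,0,0,1],[0,0,0.0027,0,0,0,1],[0,0,0.0027,0,0,0,1]],
])

```text
time_s: 29.95
ee_pos: [0.4266, 0.071, 0.0577]
eef_rot: [3.141, -0.0, 1.571]
force: [-1.7, 0.2, 7.2]
grip_width: 0.0
grip_force: 3.7
```

The force is 7.2 N, between 3 and 8 N, so the button is at its halfway stop. I hold it there.

>>> arm_command([
  [[0,0,0,0,0,0,1],[0,0,0,0,0,0,1],[0,0,0,0,0,0,1],[0,0,0,0,0,0,1],[0,0,0,0,0,0,1],[0,0,0,0,0,0,1],[0,0,0,0,0,0,1],[0,0,0,0,0,0,1],[0,0,0,0,0,0,1],[0,0,0,0,0,0,1],[0,0,0,0,0,0,1],[0,0,0,0,0,0,1]],
])

```text
time_s: 31.15
ee_pos: [0.4266, 0.071, 0.0577]
eef_rot: [3.141, -0.0, 1.571]
force: [-1.9, -1.2, 7.5]
grip_width: 0.0002
grip_force: 3.7
```

>>> arm_command([
  [[0,0,0.004,0,0,0,1],[0,0,0.0073,0,0,0,1],[0,0,0.0087,0,0,0,1],[0,0,0.0087,0,0,0,1],[0,0,0.0087,0,0,0,1]],
])

```text
time_s: 31.65
ee_pos: [0.4267, 0.0711, 0.0518]
eef_rot: [3.141, -0.0, 1.571]
force: [-6.6, -0.1, 18.2]
grip_width: 0.0001
grip_force: 8.9
```

Fully down: 18 N with the tip at 51.8 mm. Now I release and retract.

Scaled: -150 mm / 750 = -0.2, -130 mm / 750 = -0.1733.

>>> arm_command([
  [[0,0,-0.02,0,0,0,1],[0,0,-0.0667,0,0,0,1],[0,0,-0.1267,0,0,0,1],[0,0,-0.1733,0,0,0,1],[0,0,-0.2,0,0,0,1],[0,0,-0.2,0,0,0,1],[0,0,-0.2,0,0,0,1],[0,0,-0.2,0,0,0,1]],
])

```text
time_s: 32.45
ee_pos: [0.426, 0.0709, 0.1996]
eef_rot: [-3.139, 0.0, 1.571]
force: [0.2, 0.1, -0.7]
grip_width: 0.0006
grip_force: 0.0
```

```bash
python3 -c "
from h import *
im,d=shot('scene','scF.png')
cv2.imwrite('pics/f.png',cv2.resize(im[180:420,190:500],None,fx=2.5,fy=2.5,interpolation=cv2.INTER_CUBIC))"
```

```text
(no output)
```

View pics/f.png

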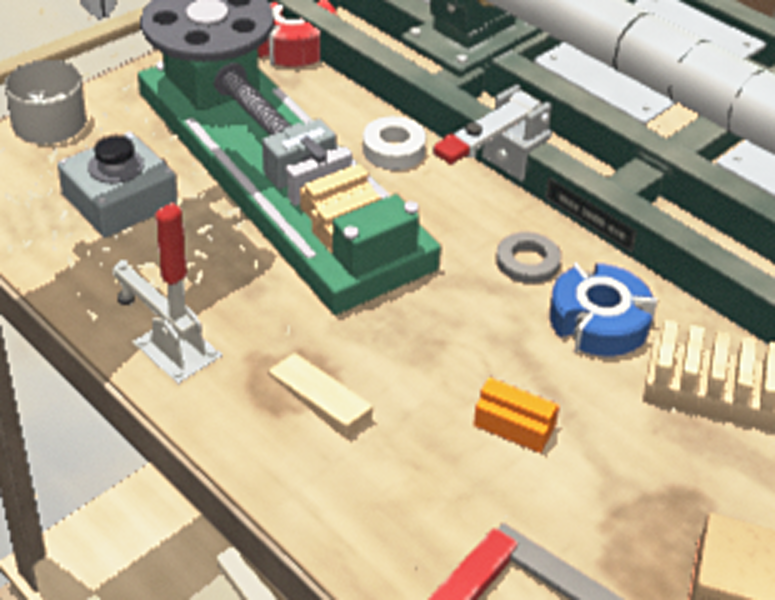

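The wedge is on the bench at (320,395), both blanks are clamped at (340,205), the button at (115,150) is up, and everything else is undisturbed.

```bash
python3 -c "
from station import ctrl
print(ctrl.hand_in())"
```

```text
the job is handed in; nothing more can be done
None
```

I've handed the job in (the hand-in returned no verdict): the wedge is on the bench, both blanks found stand tongue up and clamped with the pointer in the pale band (about 9 mm), and the timer button was held halfway for over a second, pushed fully down and released; one mistyped row jerked the arm as the handle was released, but images before and after showed no change at the jaw.

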